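Swap the loose chock on the tilted locomotive cradle for the one that fits

TASK

The chock now in the guide of the tilted blue locomotive cradle is too narrow and sits loose: first draw it out and stand it upright on the white coaster. Then find, among the look-alike aluminium chocks on the desk, the one whose foot is just wide enough to fill the guide, and slide it up under the keeper bridge past the side spring plunger until its tongue is fully home against the end stop and the plunger grips it. Let go, and leave the other two chocks, the mug and the steel track gauge where they are.

Things in the scene. Friction and masses are not known exactly. Their poses are not given: they have to be found in the camera images.
- cradle: Blue hard-plastic locomotive cradle, fixed, 258 long (x) x 110 wide (y). Origin under its centre at desk level, z up, x towards its high end. Its flat deck rises towards +x at 25 degrees from its lower edge at x -129, z 22; a point u up the slope is at x = -129 + 0.906 u, z = 22 + 0.423 u. The guide for the chock runs up the middle of the deck (y 0), below a model locomotive.
- guide_mouth (a point): Deck point in the middle of the guide's mouth, u = 45. The guide is open-topped: two walls 12 high, 6 thick and 31 apart from u 65 to u 150; below that they flare to about 49 apart at u 39. From u 0 to 39 the deck is bare.
- guide_stop (a point): Deck point in the middle of the guide at the end stop, u = 150, where the tongue tip of a chock that is fully home lies.
- bridge (a point): Middle of the underside of the keeper bridge, which crosses the guide from u 118 to u 134, underside 15 and top 20 above the deck (measured square to it). A chock's foot (12 high) slides under it; its grip tab does not.
- loco (a point): Top of the cab roof of the small green model locomotive, part of the cradle: it stands on the deck from u 143 (buffers) to u 278, 58 wide, roof 71 above the deck.
- plunger (a joint): Travel (m) of the round-nosed steel plunger (nose radius 14) in the guide's +y wall, at u 98. 0: free, nose 6 mm into the guide; grows as it is pushed out, to 0.008. Spring 0.9 N at 0 plus 0.45 N per mm. The fitting chock pushes it 3 to 6 mm; narrower ones are not gripped, the widest does not enter. Plunger and housing (out to y 52) are at most 14 above the deck.
- plunger_nose (a point): Tip of the plunger's nose, 6.5 above the deck; its x axis points up the slope, y across the guide, z square out of the deck.
- chock_p: Aluminium chock, about 0.1 kg, foot 20 wide (y): too narrow; starts in the guide at the end stop, tilted with the deck. All chocks differ only in foot width. Origin under the foot's centre; foot 76 long (x -38 to 38), 12 high, tongue end with rounded corners at +x; a grip tab 12 thick (y), 30 long (x -33 to -3) stands on it from z 12 to z 48.
- chock_q: Chock like chock_p, foot 22 wide (too narrow to be gripped). Stands upright on the desk.
- chock_r: Chock like the others, foot 28 wide: the one that fits the 31 mm guide. Upright on the desk.
- chock_s: Chock like the others, foot 35 wide (too wide for the guide). Upright on the desk.
- chock_r_tip (a point): Middle of the tongue's tip of chock_r, on its underside (x 38 in the chock's frame).
- coaster: White ceramic coaster, fixed, round, 100 across, 7 thick; origin under its centre.
- transformer: Black plastic transformer box, fixed, 100 (x) x 130 (y) x 62 high, with a knob up to 90 high; origin under its centre.
- panel: Beech panel with five press buttons, fixed, 75 (x) x 220 (y) x 22 high, buttons to 31; origin under its centre.
- gauge: Loose steel track gauge, H-shaped, 44 (x) x 70 (y) x 8 thick, flat on the desk; origin under its centre.
- mug: Loose white ceramic mug, 76 across, 90 high, with a side handle, standing upright and empty; origin under its centre.

How it is judged:
By the outcome, as a careful person would: the job done as asked, in the order asked, and still so for the second after the job is handed in, with the robot touching nothing.
It also fails if it takes over 61 s, if anything falls off the work surface, if the arm or the gripper's body presses on something with over 40 N, if the wrist force passes 120 N, or if a joint passes its speed limit or range.

ROBOT

A 6-joint arm with a two-finger parallel gripper is mounted at the origin on the work surface. World frame = base frame: x ahead of the robot, y to its left, z up, the work surface at z = 0. Lengths are in mm, angles in rad, forces in N, time in s.
With the tool pointing down it reaches from about 400 to 925 mm from the base axis. Payload 12.5 kg.
Tool frame: the origin (TCP) lies between the finger pads; the fingertips stand 11 mm ahead of it and the grasp point (between the pads) lies 8 mm behind it (env.tip_extent is the distance from the TCP to the fingertips, in mm); x points along the fingers, z is the direction in which the jaws open and shut, and the axes are right-handed (so a half turn about x gives the same grasp; the last joint's range is limited). The gripper opens to 95 mm and grips with 3 to 60 N. Pads are 20 mm wide; open, the fingers measure 119 mm over their backs; the gripper's body (75 mm by 180 mm) begins 59 mm behind the grasp point.
Start: joints at [1.061, 0.491, 1.559, -0, 1.092, -0.106], TCP at [245.557, 574.758, 225.661] pointing down, gripper open.
Joint ranges: [-3.1, 3.1], [-0.84, 2.19], [0.05, 2.79], [-1.13, 4.28], [0.06, 2.93], [-2.69, 2.69]. Speed limits (rad/s): [2.22, 2.22, 2.79, 3.14, 3.14, 3.14].

INTERFACE

Orientations are given as [roll, pitch, yaw] about the fixed x, y, z axes, in that order (R = Rz(yaw) Ry(pitch) Rx(roll)).
In Python, from cell import status, imaging, env gives the robot as it stands. The module is installed in compiled form; this text tells all that it offers.
- The arm moves only by the tool apply_moves, never from a script. Its argument "increments" is a list of rows, each a list of 5 numbers: the closure, from 0 (fully open) to 1 (shut), then the shift along the tool's x, y, z in mm, then the turn about the tool's x in degrees. A call has 1 to 10 rows; each row shifts and turns the commanded pose from where the row before left it, along the tool's axes as they then stand; what a row does not reach is not made up. A row lasts 1/10 s, in which the tool goes at most 50 mm and 8.59 degrees, less where a joint would pass 70% of its speed; a pose out of reach is approached as far as the arm can. A call with a gripper value outside its range is refused whole. The fingers move at their own pace and stop on an object; the grip force is fixed at half the most. Time passes only in rows, so rows that do not move let the fingers close. It gives the time, the measured TCP pose, the force and the opening at its end, in the units of the state.
- status.state(): the state, without advancing time (a new reading comes with each control period).
- imaging.read_camera(name): name is "side" or "top"; returns a dict with "pixels" (400x640x3 uint8, red, green, blue), "fovy" (degrees; the focal length in pixels is half the picture's height over the tangent of half this angle, whatever the lens; pixels are square), "cx", "cy" (the principal point, pixels), "R" (3x3) and "t" (3): a world point X has camera coordinates R X + t. Camera axes: x right, y down, z forward; pixel columns grow to the right and rows downward; lengths in mm; the calibration is good to about 2 mm. A picture is of the moment at which its call begins. There is no depth.
- env.job_done(): hands the job in, once; it reports no verdict.
The state is a dict: "t": time; "joints": joint angles; "qvel": joint speeds; "tau": joint torques, N m; "eef_pos": TCP position; "tcp_rot": TCP orientation; "ft_force": force on the tool from outside, world axes, zero at the start; "moment": the same for the moment, N m; "opening": opening from 0.0 (shut) to 1.0 (fully open).
Only numpy, scipy, OpenCV 4.12 (cv2) and the standard library are available. Lean on these libraries where they do the work, as an engineer would, in place of code of your own. Each camera call takes 0.05 s, during which the arm holds its last target. There are 200 camera calls.

## Working session

There is one attempt and no reset: what is moved stays moved. The work goes in short steps, Python scripts to look and compute and a tool call to move; the robot and the scene stay as the last step left them, time stands still between calls to the robot, and variables do not carry over. Pictures are saved under pics/ and viewed, about 8 in all and at most 12, crops included, and the job is handed in when it is done.

Besides the shell and the picture viewer there is one more tool, called by a JSON object that holds its "api" and its "payload". apply_moves: Moves the arm, as the interface text tells. Its arguments: {"type":"object","properties":{"increments":{"type":"array"}},"required":["increments"]}

```bash
mkdir -p pics; cat > h.py <<'E'
import numpy as np, cv2
from cell import status, imaging, env
from scipy.spatial.transform import Rotation as Ro
def cam(n,save=None):
    c=imaging.read_camera(n); c['f']=200/np.tan(np.radians(c['fovy'])/2)
    c['R']=np.array(c['R']);c['t']=np.array(c['t'])
    if save: cv2.imwrite('pics/'+save,c['pixels'][:,:,::-1])
    return c
def proj(c,X):
    p=np.atleast_2d(X)@c['R'].T+c['t']; return np.c_[c['f']*p[:,0]/p[:,2]+c['cx'],c['f']*p[:,1]/p[:,2]+c['cy']]
def unproj(c,u,v,z):
    d=c['R'].T@np.array([(u-c['cx'])/c['f'],(v-c['cy'])/c['f'],1]); o=-c['R'].T@c['t']
    return o+d*(z-o[2])/d[2]
E
python3 - <<'E'
from h import *
for n in('top','side'):
    c=cam(n,n+'0.png'); print(n,c['fovy'],c['cx'],c['cy'],c['R'].round(3).tolist(),c['t'].round(1).tolist(),(-c['R'].T@c['t']).round(0))
print(status.state())
E
```

```text
top 46.79207297367023 312.56245065687915 200.7112641842262 [[-0.019, -1.0, 0.008], [-0.989, 0.018, -0.149], [0.149, -0.011, -0.989]] [9.1, 539.4, 1289.9] [ 342.   14. 1356.]
side 57.29709433686809 322.52881260693005 196.20186276621183 [[-0.95, -0.313, 0.013], [-0.25, 0.731, -0.635], [0.189, -0.606, -0.772]] [519.0, 215.2, 865.4] [383. 530. 798.]
{'t': 0.1, 'joints': array([ 1.06139394e+00,  4.91521770e-01,  1.55936167e+00, -3.32481541e-06,
        1.09175529e+00, -1.05586416e-01]), 'qvel': array([-0.00012855, -0.0001921 , -0.00015316,  0.00035596, -0.00027362,
        0.00072867]), 'tau': array([ 2.30617392e-03, -6.13618755e+01, -2.58605200e+01,  6.93683303e-02,
        4.70125373e-02, -1.00900672e-04]), 'eef_pos': array([245.45305341, 574.562475  , 225.11546406]), 'tcp_rot': array([ 3.0388253 ,  1.56975025, -2.07737811]), 'ft_force': array([-0.20565719, -0.44462932,  0.12196238]), 'moment': array([ 0.03787622, -0.01147661, -0.00755159]), 'opening': 0.9992530235940069}
```

View pics/top0.png

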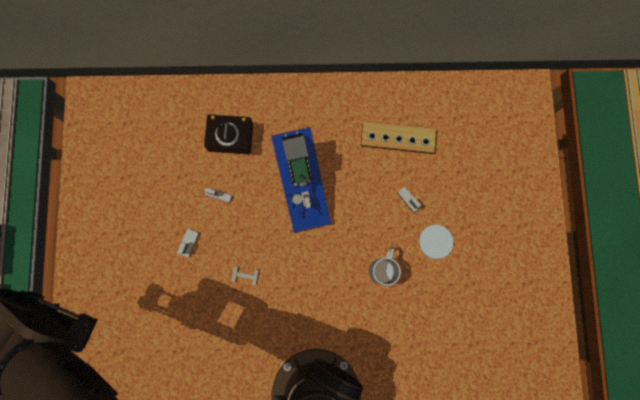

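View pics/side0.png

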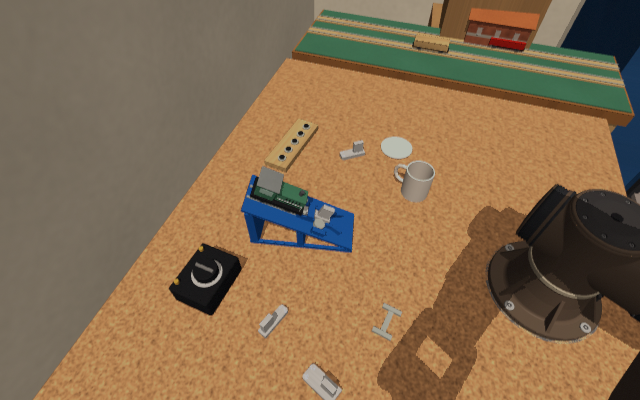

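```bash
python3 - <<'E'
import cv2,numpy as np
T=cv2.imread('pics/top0.png');S=cv2.imread('pics/side0.png')
def cr(I,u,v,h=20,k=260):
    return cv2.resize(I[v-h:v+h,u-h:u+h],(k,k),interpolation=cv2.INTER_CUBIC)
print('each 40px crop')
cv2.imwrite('pics/m1.png',np.vstack([np.hstack([cr(T,218,195),cr(T,188,243),cr(T,410,200)]),np.hstack([cr(S,273,320),cr(S,322,380),cr(S,353,150)])]))
def c2(I,u,v,w,h,k): return cv2.resize(I[v-h:v+h,u-w:u+w],None,fx=k,fy=k,interpolation=cv2.INTER_CUBIC)
a=c2(T,301,180,35,58,5);b=c2(S,300,215,60,58,5)[:,:]
m=np.hstack([a[:, :],b])[:, :]; cv2.imwrite('pics/m2.png',cv2.resize(m,None,fx=.82,fy=.82,interpolation=cv2.INTER_AREA)); print(m.shape)
E
```

```text
each 40px crop
(580, 950, 3)
```

View pics/m1.png

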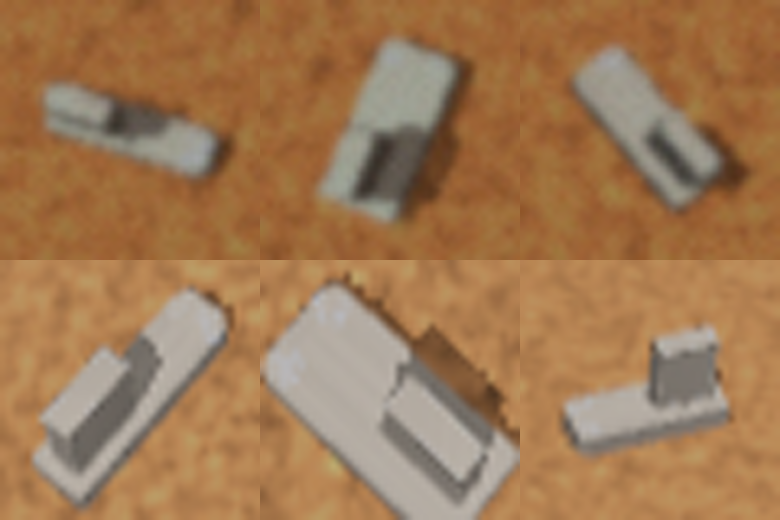

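View pics/m2.png

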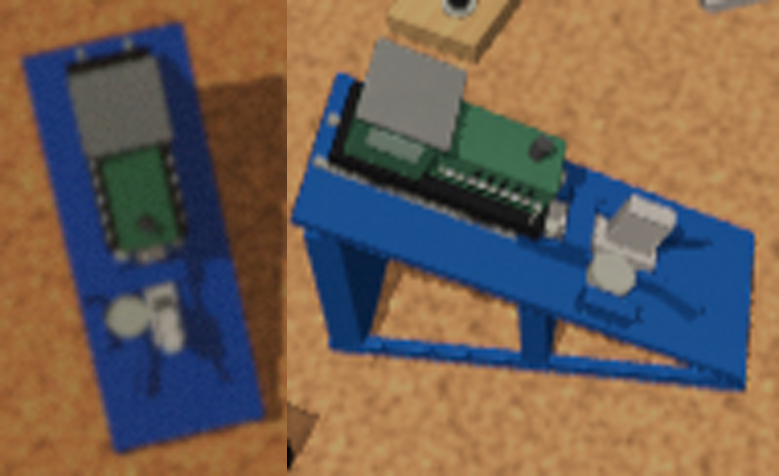

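```bash
cat >> h.py <<'E'
def box(x0,x1,y0,y1,z0,z1): return np.array([[x,y,z] for x in(x0,x1) for y in(y0,y1) for z in(z0,z1)],float)
def foot(w):
    h=w/2; xy=[(-38,-h),(-38,h),(32,h),(36,h-2),(38,h-6),(38,6-h),(36,2-h),(32,-h)]
    return np.array([[x,y,z] for x,y in xy for z in(0,12)],float)
def render(c,parts,o,k,n):
    m=np.zeros((n*k,n*k),np.uint8)
    for P in parts:
        q=(proj(c,P)+.5-o)*k-.5
        cv2.fillConvexPoly(m,cv2.convexHull((q*16).round().astype(np.int32)),1,shift=4)
    return cv2.resize(m.astype(np.float32),(n,n),interpolation=cv2.INTER_AREA)
def W(P,x,y,a,z=0): return P@Ro.from_euler('z',a).as_matrix().T+[x,y,z]
E
cat > fit.py <<'E'
from h import *
from scipy.optimize import minimize,least_squares
cs={n:cam(n) for n in('top','side')}
N=44
def soft(c,o):
    I=c['pixels'][o[1]:o[1]+N,o[0]:o[0]+N].astype(float)
    s=(I[...,0]-I[...,2])/I.max(2); b=np.percentile(s,60)
    return np.clip(1.15*(1-s/b),0,1)
def fit(tp,sp,name):
    O={'top':np.array(tp)-N//2,'side':np.array(sp)-N//2}
    M={n:soft(cs[n],O[n]) for n in cs}
    x0=unproj(cs['top'],*tp,8)[:2]
    for w in(20,22,28,35):
        def cost(p):
            P=[W(foot(w),p[0],p[1],p[2]),W(box(-33,-3,-6,6,12,48),*p[:3])]
            return sum(((render(cs[n],P,O[n]+np.array(d),4,N)-M[n])**2).sum() for n,d in(('top',[0,0]),('side',[p[3],p[4]])))
        best=None
        for a in np.arange(0,2*np.pi,np.pi/6):
            v=[cost([x0[0],x0[1],a,0,0])]; 
            if best is None or v[0]<best[0]: best=(v[0],a)
        s0=np.array([x0[0],x0[1],best[1],0,0])
        for _ in range(2):
            r=minimize(cost,s0,method='Nelder-Mead',options=dict(initial_simplex=np.vstack([s0]+[s0+d for d in np.diag([6,6,.2,1.5,1.5])]),maxiter=300)); s0=r.x
        print(name,w,round(r.fun,2),r.x.round(2),flush=True)
if __name__=='__main__':
    fit((218,195),(273,320),'A');fit((188,243),(322,376),'B');fit((410,200),(353,150),'C')
    zt=142.5
    L=[('top',294.8,232.2,-129,55,22),('top',330.1,222.7,-129,-55,22),('top',310.6,128.1,129,-55,zt),('top',271.9,135.9,129,55,zt),
       ('side',353.9,213.8,-129,-55,22),('side',241.5,211.1,129,55,zt),('side',252.9,175.3,129,-55,zt)]
    def res(p): return np.concatenate([(proj(cs[n],W(np.array([[x,y,z]]),*p))[0]+.5-[u,v]) for n,u,v,x,y,z in L])
    r=least_squares(res,[560,20,.2]); print(r.x,r.fun.reshape(-1,2).round(1).tolist())
    for n,u,v,z in(('top',436.5,241,7),('side',397,148,7),('top',385,272,90),('side',420,170,90)): print(n,unproj(cs[n],u,v,z).round(1))
E
python3 fit.py
```

```text
A 20 15.6 [5.6705e+02 2.7668e+02 4.3800e+00 5.0000e-01 4.9000e-01]
A 22 16.34 [5.6730e+02 2.7744e+02 4.3800e+00 3.4000e-01 8.7000e-01]
A 28 100.88 [5.6807e+02 2.7594e+02 4.4000e+00 6.7000e-01 2.8000e-01]
A 35 243.71 [5.6767e+02 2.7605e+02 4.3600e+00 1.0600e+00 4.1000e-01]
B 20 257.79 [4.2794e+02 3.6181e+02 2.8700e+00 2.0000e-01 6.6000e-01]
B 22 219.25 [ 4.2823e+02  3.6253e+02  2.8400e+00 -8.0000e-02  8.2000e-01]
B 28 106.89 [4.2824e+02 3.6297e+02 2.7800e+00 3.4000e-01 3.8000e-01]
B 35 24.5 [4.2874e+02 3.6393e+02 2.7400e+00 2.0000e-01 4.1000e-01]
C 20 38.53 [ 5.4495e+02 -2.8616e+02  6.0000e-01  2.9000e-01 -8.0000e-02]
C 22 25.84 [ 5.4446e+02 -2.8551e+02  6.2000e-01  3.7000e-01  2.2000e-01]
C 28 15.44 [ 5.4468e+02 -2.8650e+02  6.5000e-01  4.2000e-01  9.0000e-02]
C 35 61.51 [ 5.4546e+02 -2.8657e+02  6.9000e-01  2.7000e-01  2.7000e-01]
[5.90080984e+02 2.98947553e+01 2.17570075e-01] [[-0.8, 0.2], [0.8, 0.8], [-0.4, -0.9], [-1.2, 0.4], [0.6, -0.3], [0.0, -0.9], [-0.4, -0.8]]
top [ 419.1 -360.8    7. ]
side [ 416.2 -353.8    7. ]
top [ 333.2 -192.9   90. ]
side [ 338.  -196.6   90. ]
```

```bash
cat >> h.py <<'E'
def S(u,y,n): return np.array([-129+.9063*u-.4226*n, y, 22+.4226*u+.9063*n])   # deck coords -> cradle frame
def plan(p,jaw):
    """TCP target p, jaw axis world angle: turn (deg) and shift in tool axes after the turn"""
    s=status.state(); M=Ro.from_euler('xyz',s['tcp_rot']).as_matrix()
    a=np.arctan2(M[1,2],M[0,2]); d=(jaw-a+np.pi/2)%np.pi-np.pi/2   # world turn about +z
    t=-d  # tool x is down
    M2=M@Ro.from_euler('x',t).as_matrix(); print('turn',np.degrees(t).round(2),'(alt',np.degrees(t-np.sign(t)*np.pi).round(1),') shift',(M2.T@(np.array(p)-s['eef_pos'])).round(1),'j6',s['joints'][5].round(2))
E
cat > fit2.py <<'E'
from fit import *
N2=130
def notor(c,o,n):
    I=c['pixels'][o[1]:o[1]+n,o[0]:o[0]+n].astype(float); s=(I[...,0]-I[...,2])/I.max(2)
    b=np.percentile(s,85); return np.clip(1.1*(1-s/b),0,1)
# convention test with chocks (h is the pixel centre)
for nm,tp,sp,w,x0 in(('A',(218,195),(273,320),22,[567,277,4.38]),('B',(188,243),(322,376),35,[428.7,363.9,2.74]),('C',(410,200),(353,150),28,[544.7,-286.5,.65])):
    O={'top':np.array(tp)-22,'side':np.array(sp)-22}; M={n:soft(cs[n],O[n]) for n in cs}
    for h in(0,.5):
        def cost(p):
            P=[W(foot(w),*p),W(box(-33,-3,-6,6,12,48),*p)]
            return sum(((render(cs[n],P,O[n]+.5-h,4,44)-M[n])**2).sum() for n in cs)
        s0=np.array(x0); r=minimize(cost,s0,method='Nelder-Mead',options=dict(initial_simplex=np.vstack([s0]+[s0+d for d in np.diag([6,6,.2])])))
        print(nm,h,round(r.fun,1),r.x.round(2))
O=np.array([236,115]); M=notor(cs['top'],O,N2)
for h in(0,.5):
    def cost(p):
        P=[W(np.array([S(u,y,n) for u in(0,284.8) for y in(-55,55) for n in(0,-6)]),*p)]
        return ((render(cs['top'],P,O+.5-h,4,N2)-M)**2).sum()
    s0=np.array([590,30,.217]); r=minimize(cost,s0,method='Nelder-Mead',options=dict(initial_simplex=np.vstack([s0]+[s0+d for d in np.diag([6,6,.1])])))
    print('cradle',h,round(r.fun,1),r.x.round(3))
    q=W(np.array([S(0,-55,0),S(0,55,0),S(284.8,55,0),S(284.8,-55,0)]),*r.x); print('side pred',proj(cs['side'],q).round(1).tolist())
# coaster
from math import pi
th=np.linspace(0,2*pi,60,endpoint=False); D=np.vstack([np.c_[50*np.cos(th),50*np.sin(th),0*th+z] for z in(0,7)])
O={'top':np.array([437,241])-35,'side':np.array([397,148])-26}
for h in(0,.5):
  for ns in(['top'],['top','side']):
    def cost(p): return sum(((render(cs[n],[D+[p[0],p[1],0]],O[n]+.5-h,4,44)-soft(cs[n],O[n]))**2).sum() for n in ns)
    O['top']=np.array([437,241])-22; O['side']=np.array([397,148])-22
    r=minimize(cost,[418,-358],method='Nelder-Mead',options=dict(initial_simplex=[[418,-358],[424,-358],[418,-352]])); print('coaster',h,ns,round(r.fun,1),r.x.round(1))
E
python3 fit2.py
```

```text
A 0 21.7 [567.03 276.61   4.37]
A 0.5 25.3 [568.61 276.55   4.37]
B 0 27.3 [428.13 363.4    2.74]
B 0.5 27.1 [428.93 363.63   2.73]
C 0 20.3 [ 543.82 -286.3     0.65]
C 0.5 15.9 [ 545.4  -286.21    0.66]
cradle 0 128.4 [5.87744e+02 2.79240e+01 2.16000e-01]
side pred [[355.1, 212.8], [353.0, 248.4], [242.3, 209.3], [253.2, 173.6]]
cradle 0.5 129.3 [5.89337e+02 2.93820e+01 2.15000e-01]
side pred [[354.4, 213.1], [352.2, 248.7], [241.4, 209.6], [252.4, 173.8]]
coaster 0 ['top'] 4.5 [ 417.2 -361.1]
coaster 0 ['top', 'side'] 111.1 [ 417.7 -360.9]
coaster 0.5 ['top'] 4.5 [ 418.8 -359.7]
coaster 0.5 ['top', 'side'] 116.0 [ 419.2 -360.3]
```

```bash
cat > tg.py <<'E'
from h import *
CR=(588.8,28.7,.216)
def G(u,n,y=0): return W(S(u,y,n)[None],*CR)[0]-[0,0,8]   # TCP so that the grasp point is at deck coords
E
python3 - <<'E'
from tg import *
s=status.state();M=Ro.from_euler('xyz',s['tcp_rot']).as_matrix();print(M.round(3))
p=G(90,40);print(p);plan(p+[0,0,90],.216+np.pi/2);plan(p,.216+np.pi/2)
E
```

```text
[[-0.    -0.92   0.393]
 [-0.     0.393  0.92 ]
 [-1.     0.    -0.   ]]
[525.95802728  14.91101765  88.286     ]
turn -35.51 (alt 144.5 ) shift [  47.3 -154.  -606.9] j6 -0.11
turn -35.51 (alt 144.5 ) shift [ 137.3 -154.  -606.9] j6 -0.11
```

{"api": "apply_moves", "payload": {"increments": [[0,0,0,0,8.5],[0,0,0,0,8.5],[0,0,0,0,8.5],[0,0,0,0,8.5],[0,0,0,0,8.5],[0,0,0,0,8.5],[0,0,0,0,8.5],[0,0,0,0,8.5],[0,0,0,0,8.5],[0,0,0,0,8.5]]}}

```text
t: 1.3
eef_pos: [245.5, 574.7, 225.6]
tcp_rot: [-1.383, 1.571, -1.706]
ft_force: [-0.3, -0.6, -0.5]
opening: 1.0
```

{"api": "apply_moves", "payload": {"increments": [[0,0,0,0,8.5],[0,0,0,0,8.5],[0,0,0,0,8.5],[0,0,0,0,8.5],[0,0,0,0,8.5],[0,0,0,0,8.5],[0,0,0,0,8.5]]}}

```text
t: 2.0
eef_pos: [245.5, 574.7, 225.6]
tcp_rot: [-0.72, 1.571, -2.082]
ft_force: [0.4, -0.3, 0.2]
opening: 1.002
```

{"api": "apply_moves", "payload": {"increments": [[0,0,10,40,0],[0,0,10,40,0],[0,0,10,40,0],[0,0,10,40,0],[0,0,10,40,0],[0,0,10,40,0],[0,0,10,40,0],[0,0,10,40,0],[0,0,10,40,0],[0,0,10,40,0]]}}

```text
t: 3.0
eef_pos: [429.4, 203.9, 225.8]
tcp_rot: [1.769, 1.57, 0.414]
ft_force: [0.6, 0.2, -0.1]
opening: 0.995
```

{"api": "apply_moves", "payload": {"increments": [[0,0,10,40,0],[0,0,10,40,0],[0,0,10,40,0],[0,0,10,40,0],[0,0,14,46,0],[0,0,0,0,0]]}}

```text
t: 3.6
eef_pos: [527.9, 11.7, 225.5]
tcp_rot: [0.889, 1.569, -0.47]
ft_force: [-0.9, 0.0, -0.1]
opening: 0.999
```

```bash
python3 - <<'E'
from tg import *
s=status.state();print(s['t'],s['eef_pos'],s['joints'].round(2));plan(G(90,40),.216+np.pi/2)
E
```

```text
3.6 [527.88981182  11.74007269 225.46323916] [-0.1   0.35  1.8  -0.    0.99  1.26]
turn -0.25 (alt 179.8 ) shift [137.2  -1.3  -3.6] j6 1.26
```

{"api": "apply_moves", "payload": {"increments": [[0,30,-0.7,-1.8,0],[0,30,-0.6,-1.8,0],[0,30,0,0,-0.25],[0,0,0,0,0],[0,0,0,0,0]]}}

```text
t: 4.1
eef_pos: [523.8, 19.3, 136.1]
tcp_rot: [-2.096, 1.57, 2.837]
ft_force: [0.3, 0.7, 0.7]
opening: 1.001
```

```bash
python3 - <<'E'
from tg import *
plan(G(90,40),.216+np.pi/2)
c=cam('side'); t=cam('top')
f=lambda I,u,v,w,h,k: cv2.resize(I['pixels'][v-h:v+h,u-w:u+w,::-1],None,fx=k,fy=k,interpolation=cv2.INTER_CUBIC)
m=f(c,310,205,50,50,6)
for X in [S(74,-10,0),S(74,10,0),S(79,-6,48),S(79,6,48),S(109,6,48),S(109,-6,48),S(65,15.5,12),S(65,-15.5,12),S(150,15.5,12)]:
    q=(proj(c,W(X[None],*CR))[0]+.5-[260,155])*6-.5
    cv2.circle(m,tuple(q.round().astype(int).tolist()),3,(0,0,255),-1)
cv2.imwrite('pics/g1.png',m)
E
```

```text
turn 0.25 (alt -179.7 ) shift [47.8  1.2  4.8] j6 1.26
```

View pics/g1.png

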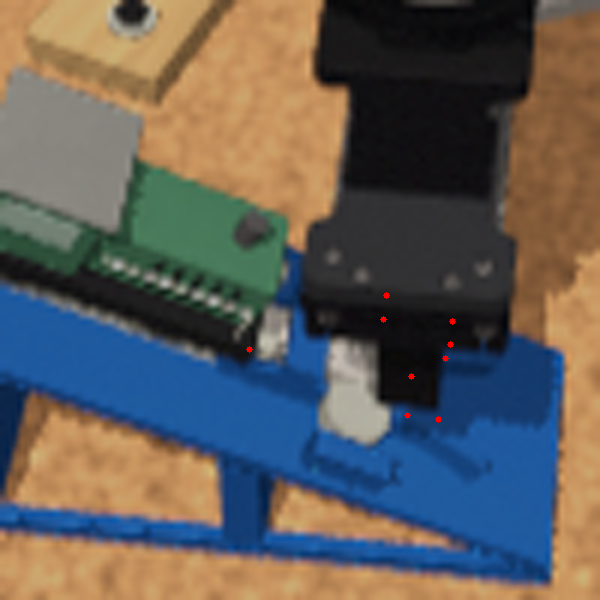

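{"api": "apply_moves", "payload": {"increments": [[0,0,1.2,4.8,0.25],[0,12,0,0,0],[0,12,0,0,0],[0,12,0,0,0],[0,12,0,0,0],[0,0,0,0,0],[0,0,0,0,0]]}}

```text
t: 4.9
eef_pos: [525.8, 14.7, 87.2]
tcp_rot: [-1.97, 1.57, 2.958]
ft_force: [0.6, 0.8, 0.9]
opening: 1.001
```

{"api": "apply_moves", "payload": {"increments": [[0.5,0,0,0,0],[0.8,0,0,0,0],[1,0,0,0,0],[1,0,0,0,0],[1,0,0,0,0],[1,0,0,0,0],[1,0,0,0,0],[1,0,0,0,0]]}}

```text
t: 5.7
eef_pos: [525.9, 14.6, 87.6]
tcp_rot: [-2.958, 1.571, 1.97]
ft_force: [-0.1, 0.5, 0.6]
opening: 0.387
```

```bash
python3 - <<'E'
from tg import *
plan(G(90,40),.216+np.pi/2);plan(G(45,41),.216+np.pi/2)
s=status.state();print(s['opening'],s['ft_force'])
E
```

```text
turn -0.01 (alt 180.0 ) shift [-0.7  0.1 -0.3] j6 1.26
turn -0.01 (alt 180.0 ) shift [ 17.4 -41.1  -0.3] j6 1.26
0.3866415805007578 [-0.08050948  0.5488604   0.64629355]
```

{"api": "apply_moves", "payload": {"increments": [[1,0,0,0,0],[1,0,0,0,0],[1,0,0,0,0],[1,0,0,0,0],[1,0,0,0,0],[1,0,0,0,0]]}}

```text
t: 6.3
eef_pos: [525.9, 14.6, 87.6]
tcp_rot: [1.306, 1.571, -0.049]
ft_force: [-0.4, -0.3, 0.0]
opening: 0.125
```

{"api": "apply_moves", "payload": {"increments": [[1,1,-5.4,0,0],[1,2.5,-5.4,0,0],[1,2.5,-5.4,0,0],[1,2.5,-5.4,0,0],[1,2.5,-5.4,0,0],[1,2.5,-5.4,0,0],[1,2.5,-5.4,0,0],[1,2.5,-5.4,0,0],[1,2.5,-5.4,0,0],[1,0,-5.4,0,0]]}}

```text
t: 7.3
eef_pos: [472.4, 3.1, 66.2]
tcp_rot: [-2.04, 1.57, 2.888]
ft_force: [0.7, 0.3, -0.8]
opening: 0.123
```

```bash
python3 - <<'E'
from tg import *
s=status.state();print(s['opening'],s['ft_force'],s['eef_pos'])
c=cam('side'); 
I=c['pixels'][145:245,280:400,::-1]
cv2.imwrite('pics/g2.png',cv2.resize(I,None,fx=6,fy=6,interpolation=cv2.INTER_CUBIC))
plan([417.8,-360.3,150],.216+np.pi/2)
E
```

```text
0.12290780721654619 [ 0.74676497  0.28403551 -0.78226965] [472.37908041   3.06388214  66.22466568]
turn -0.01 (alt 180.0 ) shift [ -83.7 -130.6  343.3] j6 1.22
```

View pics/g2.png

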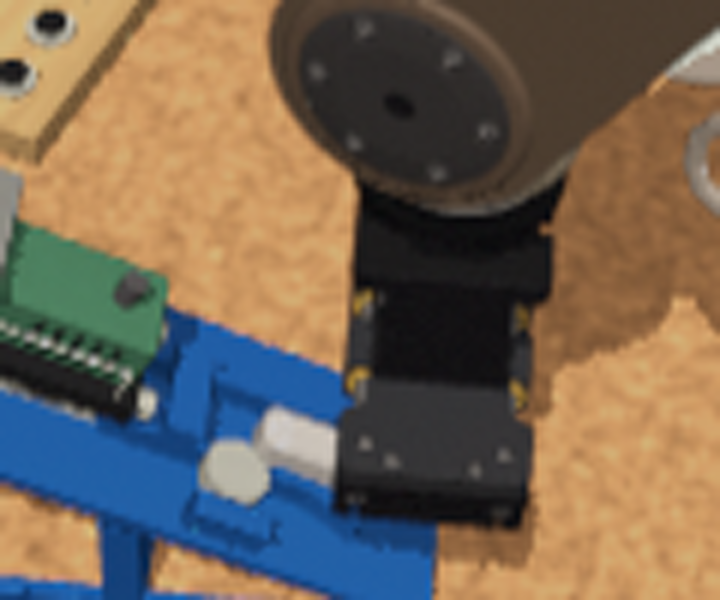

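{"api": "apply_moves", "payload": {"increments": [[1,-20,0,0,0],[1,-40,0,0,0],[1,-40,0,0,0],[1,0,-12.5,30,0],[1,0,-12.5,30,0],[1,0,-12.5,30,0],[1,0,-12.5,30,0],[1,0,-12.5,30,0],[1,0,-12.5,30,0],[1,0,-12.5,30,0]]}}

```text
t: 8.35
eef_pos: [432.1, -222.0, 166.7]
tcp_rot: [2.385, 1.571, 1.03]
ft_force: [0.1, -0.1, -0.7]
opening: 0.121
```

{"api": "apply_moves", "payload": {"increments": [[1,0,-15,30,0],[1,0,-15,30,0],[1,0,-15,30,0],[1,0,-15,30,0],[1,0,-10,10,0],[1,0,0,0,0],[1,0,0,0,0],[1,0,0,0,0]]}}

```text
t: 9.15
eef_pos: [392.4, -361.6, 166.7]
tcp_rot: [-3.104, 1.57, 1.826]
ft_force: [-0.2, -0.3, -1.2]
opening: 0.127
```

```bash
python3 - <<'E'
from tg import *
s=status.state();print(s['t'],s['opening'],s['ft_force'],s['eef_pos'])
plan([378.4,-369.1,42],.216+np.pi/2)
E
```

```text
9.15 0.12691340745663568 [-0.19523227 -0.26696032 -1.19888422] [ 392.41361422 -361.59529794  166.65552966]
turn 0.05 (alt -180.0 ) shift [124.7 -15.3   4.4] j6 0.49
```

{"api": "apply_moves", "payload": {"increments": [[1,0,-15.3,4.4,0],[1,25,0,0,0],[1,25,0,0,0],[1,25,0,0,0],[1,25,0,0,0],[1,17,0,0,0],[1,0,0,0,0],[1,0,0,0,0],[1,0,0,0,0]]}}

```text
t: 10.05
eef_pos: [378.4, -370.6, 50.7]
tcp_rot: [0.507, 1.569, -0.847]
ft_force: [-0.2, 0.1, -0.5]
opening: 0.126
```

```bash
python3 - <<'E'
from tg import *
s=status.state();print(s['ft_force'],s['eef_pos'])
c=cam('side');t=cam('top')
a=cv2.resize(c['pixels'][110:190,350:430,::-1],None,fx=5,fy=5,interpolation=cv2.INTER_CUBIC)
b=cv2.resize(t['pixels'][210:290,400:480,::-1],None,fx=5,fy=5,interpolation=cv2.INTER_CUBIC)
cv2.imwrite('pics/g3.png',np.hstack([a,b]))
E
```

```text
[-0.15571352  0.14166895 -0.54415914] [ 378.3848501  -370.64582323   50.67823739]
```

View pics/g3.png

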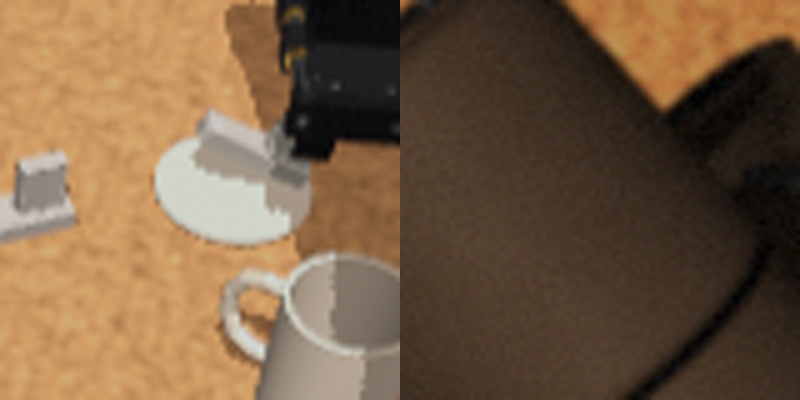

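{"api": "apply_moves", "payload": {"increments": [[1,4,0,-1.5,0],[1,3,0,0,0],[1,1,0,0,0],[1,0,0,0,0],[1,0,0,0,0]]}}

```text
t: 10.65
eef_pos: [377.8, -368.8, 41.6]
tcp_rot: [-3.049, 1.57, 1.879]
ft_force: [-0.9, 0.7, -0.1]
opening: 0.122
```

{"api": "apply_moves", "payload": {"increments": [[1,1,0,0,0],[1,0,0,0,0],[1,0,0,0,0]]}}

```text
t: 10.95
eef_pos: [377.8, -368.9, 41.2]
tcp_rot: [0.856, 1.571, -0.499]
ft_force: [-2.6, 2.5, 10.2]
opening: 0.125
```

{"api": "apply_moves", "payload": {"increments": [[0.85,0,0,0,0],[0.83,0,0,0,0],[0.83,0,0,0,0],[0.83,0,0,0,0],[0.83,0,0,0,0]]}}

```text
t: 11.45
eef_pos: [377.8, -368.9, 40.5]
tcp_rot: [3.073, 1.571, 1.718]
ft_force: [0.8, -0.1, -0.0]
opening: 0.172
```

```bash
python3 - <<'E'
from tg import *
s=status.state();print(s['ft_force'],s['eef_pos'],s['opening'])
c=cam('side')
cv2.imwrite('pics/g4.png',cv2.resize(c['pixels'][110:190,350:430,::-1],None,fx=5,fy=5,interpolation=cv2.INTER_CUBIC))
E
```

```text
[ 0.79254126 -0.12909387 -0.02207083] [ 377.80330228 -368.87237787   40.50841415] 0.1722470407287365
```

View pics/g4.png

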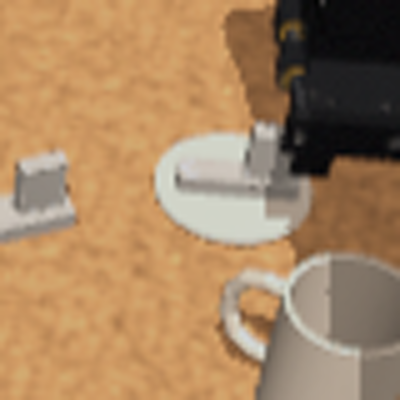

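{"api": "apply_moves", "payload": {"increments": [[0.6,0,0,0,0],[0.6,0,0,0,0],[0.6,0,0,0,0],[0.4,-30,0,0,0],[0.3,-40,0,0,0],[0.3,-30,0,0,0],[0.3,0,0,0,0],[0.3,0,0,0,0]]}}

```text
t: 12.3
eef_pos: [377.8, -368.9, 140.9]
tcp_rot: [0.538, 1.57, -0.817]
ft_force: [-0.1, 0.4, -0.0]
opening: 0.691
```

```bash
python3 - <<'E'
from tg import *
a=.655
p=np.array([545-19*np.cos(a),-286.3-19*np.sin(a),32])
print(p,status.state()['eef_pos']);plan(p,a+np.pi/2)
E
```

```text
[ 529.93208937 -297.87402562   32.        ] [ 377.82257696 -368.90643066  140.89741247]
turn -25.17 (alt 154.8 ) shift [109.  163.9  36.2] j6 0.46
```

{"api": "apply_moves", "payload": {"increments": [[0.3,0,0,0,-8.4],[0.3,0,0,0,-8.4],[0.3,0,0,0,-8.4],[0.3,0,35,8,0],[0.3,0,35,8,0],[0.3,0,35,8,0],[0.3,0,35,8,0],[0.3,30,23.9,4.2,0],[0.3,0,0,0,0],[0.3,0,0,0,0]]}}

```text
t: 13.3
eef_pos: [529.2, -297.0, 108.8]
tcp_rot: [-2.839, 1.567, 2.53]
ft_force: [0.0, -0.2, 0.9]
opening: 0.7
```

```bash
python3 - <<'E'
from tg import *
a=.655
p=np.array([545-19*np.cos(a),-286.3-19*np.sin(a),32])
print(p,status.state()['eef_pos']);plan(p,a+np.pi/2)
E
```

```text
[ 529.93208937 -297.87402562   32.        ] [ 529.19057164 -297.00085925  108.79132537]
turn 0.1 (alt -179.9 ) shift [76.8  0.1  1.4] j6 0.29
```

{"api": "apply_moves", "payload": {"increments": [[0.3,25,0,1,0],[0.3,25,0,0,0],[0.3,17,0,0,0],[0.3,10,0,0,0],[0.3,0,0,0,0],[0.3,0,0,0,0],[1,0,0,0,0],[1,0,0,0,0],[1,0,0,0,0],[1,0,0,0,0]]}}

```text
t: 14.3
eef_pos: [530.5, -298.5, 33.9]
tcp_rot: [0.501, 1.57, -0.414]
ft_force: [0.2, -0.7, 0.1]
opening: 0.424
```

{"api": "apply_moves", "payload": {"increments": [[1,0,0,0,0],[1,0,0,0,0],[1,0,0,0,0],[1,0,0,0,0],[1,0,0,0,0],[1,0,0,0,0]]}}

```text
t: 14.9
eef_pos: [530.3, -298.4, 33.5]
tcp_rot: [3.108, 1.571, 2.192]
ft_force: [-0.2, 0.2, -0.3]
opening: 0.122
```

{"api": "apply_moves", "payload": {"increments": [[1,-30,0,0,0],[1,-50,0,0,0],[1,-46,0,0,0],[1,0,0,0,8.4],[1,0,0,0,8.4],[1,0,0,0,8.4],[1,0,0,-30,0],[1,0,0,-30,0],[1,0,0,-30,0],[1,0,0,-30,0]]}}

```text
t: 15.9
eef_pos: [504.2, -180.2, 159.5]
tcp_rot: [-3.041, 1.571, 1.886]
ft_force: [0.1, -0.0, -1.4]
opening: 0.124
```

```bash
cat >> tg.py <<'E'
def pre(ut,th,n=0,gx=-57,gz=41.5,y=0):
    t=S(ut,y,n); th=np.radians(th); c,s=np.cos(th),np.sin(th)
    return W((t+[gx*c-gz*s,0,gx*s+gz*c])[None],*CR)[0]-[0,0,8]
E
python3 - <<'E'
from tg import *
print(status.state()['eef_pos'])
for th in (0,5,10,15,20,25): print(th,pre(58,th).round(1))
p=pre(58,0);print(p);plan(p+[0,0,30],.216+np.pi/2)
E
```

```text
[ 504.22554133 -180.18130383  159.54033924]
0 [4.585e+02 1.000e-01 8.000e+01]
5 [455.1  -0.6  74.9]
10 [452.3  -1.3  69.5]
15 [449.9  -1.8  63.8]
20 [448.   -2.2  58. ]
25 [446.6  -2.5  52. ]
[4.58466079e+02 1.01723045e-01 8.00108000e+01]
turn -0.03 (alt 180.0 ) shift [  49.6   -6.1 -185.9] j6 0.89
```

{"api": "apply_moves", "payload": {"increments": [[1,0,0,-30,0],[1,0,0,-30,0],[1,0,0,-30,0],[1,0,0,-30,0],[1,0,-3,-30,0],[1,20,-2,-26,0],[1,20,0,0,0],[1,10,0,0,0],[1,0,0,0,0],[1,0,0,0,0]]}}

```text
t: 16.9
eef_pos: [462.5, -10.8, 109.9]
tcp_rot: [1.707, 1.571, 0.352]
ft_force: [0.9, -0.3, -1.0]
opening: 0.125
```

```bash
python3 - <<'E'
from tg import *
print(status.state()['eef_pos'])
p=pre(58,0);plan(p,.216+np.pi/2)
c=cam('side');t=cam('top')
a=cv2.resize(c['pixels'][150:250,280:380,::-1],None,fx=6,fy=6,interpolation=cv2.INTER_CUBIC)
cv2.imwrite('pics/g5.png',a)
E
```

```text
[462.4947531  -10.8413553  109.89091993]
turn -0.05 (alt 180.0 ) shift [ 29.9  -1.6 -11.6] j6 1.19
```

View pics/g5.png

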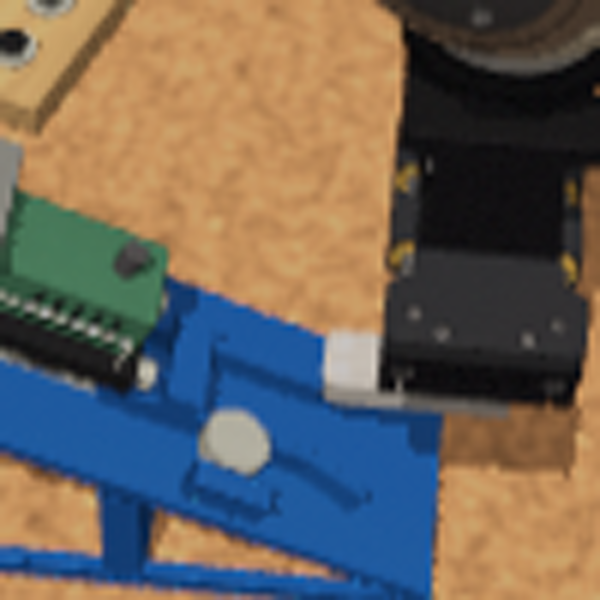

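{"api": "apply_moves", "payload": {"increments": [[1,10,-1.6,-11.6,0],[1,12,0,0,0],[1,5,0,0,0],[1,0,0,0,0],[1,0,0,0,0]]}}

```text
t: 17.5
eef_pos: [458.4, 0.3, 83.0]
tcp_rot: [1.348, 1.57, -0.008]
ft_force: [-0.1, 0.3, -1.3]
opening: 0.125
```

```bash
python3 - <<'E'
from tg import *
s=status.state();print(s['eef_pos'],s['ft_force'])
plan(pre(58,0),.216+np.pi/2);plan(pre(58,25),.216+np.pi/2)
c=cam('side')
for y in (21.5,24.5,27.5,30.5): print(y,((proj(c,W(S(39,y,12)[None],*CR))[0]+.5-[280,150])*6).round(0))
for u in (118,134): print(u,((proj(c,W(np.array([S(u,y,20) for y in(-21.5,21.5)]),*CR))+.5-[280,150])*6).round(0).tolist())
E
```

```text
[4.58406728e+02 3.38172965e-01 8.30462454e+01] [-0.073857    0.29813089 -1.28712698]
turn -0.03 (alt 180.0 ) shift [3.  0.  0.2] j6 1.21
turn -0.03 (alt 180.0 ) shift [ 31.  -12.2   0.2] j6 1.21
21.5 [374. 482.]
24.5 [373. 488.]
27.5 [373. 494.]
30.5 [372. 500.]
118 [[221.0, 324.0], [208.0, 409.0]]
134 [[185.0, 311.0], [172.0, 395.0]]
```

{"api": "apply_moves", "payload": {"increments": [[1,3,0,0,0],[1,2.5,-1.7,0,0],[1,2.6,-1.8,0,0],[1,2.7,-1.5,0,0],[1,2.7,-1.4,0,0],[1,0,0,0,0]]}}

```text
t: 18.15
eef_pos: [452.1, -0.9, 69.3]
tcp_rot: [1.295, 1.57, -0.06]
ft_force: [-0.7, 0.9, 3.3]
opening: 0.124
```

{"api": "apply_moves", "payload": {"increments": [[1,2.8,-1.2,0,0],[1,2.9,-1.2,0,0],[1,2.9,-1,0,0],[1,2.9,-0.9,0,0],[1,3,-0.8,0,0],[1,2,-0.5,0,0],[1,0,0,0,0],[1,0,0,0,0]]}}

```text
t: 18.95
eef_pos: [446.4, -2.1, 52.7]
tcp_rot: [1.395, 1.57, 0.04]
ft_force: [-0.4, -1.1, 2.6]
opening: 0.126
```

```bash
python3 - <<'E'
from tg import *
s=status.state();print(s['eef_pos'],s['ft_force'],s['moment'])
plan(pre(58,25),.216+np.pi/2)
c=cam('side')
a=cv2.resize(c['pixels'][165:255,290:390,::-1],None,fx=6,fy=6,interpolation=cv2.INTER_CUBIC)
cv2.imwrite('pics/g6.png',a)
E
```

```text
[446.39502049  -2.07331364  52.72150366] [-0.39818508 -1.13137067  2.59826416] [-0.23274682  0.12073532 -0.05332986]
turn -0.02 (alt 180.0 ) shift [0.7 0.1 0.5] j6 1.2
```

View pics/g6.png

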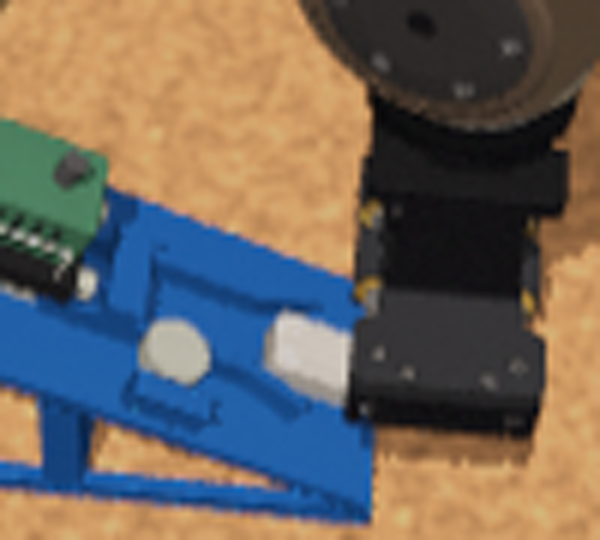

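{"api": "apply_moves", "payload": {"increments": [[1,-2.1,4.5,0,0],[1,-2.1,4.5,0,0],[1,-2.1,4.5,0,0],[1,-2.1,4.5,0,0],[1,-2.1,4.5,0,0],[1,0,0,0,0],[1,0,0,0,0]]}}

```text
t: 19.7
eef_pos: [468.5, 3.0, 63.2]
tcp_rot: [1.54, 1.57, 0.185]
ft_force: [-2.4, 1.6, 3.5]
opening: 0.121
```

```bash
cat > st.py <<'E'
from tg import *
import sys
s=status.state();R=Ro.from_euler('z',-CR[2]).as_matrix()
g=R@(s['eef_pos']+[0,0,8]-np.array([CR[0],CR[1],0]))
a=g-[-129,0,22]; u=.9063*a[0]+.4226*a[2]; n=-.4226*a[0]+.9063*a[2]
f=R@s['ft_force']; print('t',s['t'],'tip u %.1f n %.1f y %.1f'%(u+57,n-41.5,g[1]),'force along slope %.1f normal %.1f y %.1f'%(.9063*f[0]+.4226*f[2],-.4226*f[0]+.9063*f[2],f[1]),s['moment'].round(2),s['opening'])
E
python3 st.py
```

```text
t 19.7 tip u 83.3 n 0.6 y 0.7 force along slope -0.3 normal 4.0 y 2.1 [0.26 0.33 0.12] 0.12106022951113275
```

{"api": "apply_moves", "payload": {"increments": [[1,-1.7,3.6,0,0],[1,-1.7,3.6,0,0],[1,-1.7,3.6,0,0],[1,-1.7,3.6,0,0],[1,-1.7,3.6,0,0],[1,-1.7,3.6,0,0],[1,0,0,0,0],[1,0,0,0,0]]}}

```text
t: 20.5
eef_pos: [488.9, 7.3, 73.1]
tcp_rot: [-1.781, 1.569, -3.136]
ft_force: [-5.1, -2.9, 3.0]
opening: 0.123
```

```bash
python3 st.py
```

```text
t 20.5 tip u 106.3 n 0.8 y 0.5 force along slope -3.8 normal 5.1 y -1.8 [-0.61  0.89 -0.1 ] 0.12321937611275151
```

{"api": "apply_moves", "payload": {"increments": [[1,-1.7,3.6,0,0],[1,-1.7,3.6,0,0],[1,-1.7,3.6,0,0],[1,-1.7,3.6,0,0],[1,-1.7,3.6,0,0],[1,-1.7,3.6,0,0],[1,0,0,0,0]]}}

```text
t: 21.2
eef_pos: [510.4, 11.8, 83.4]
tcp_rot: [-1.566, 1.57, -2.921]
ft_force: [-3.6, -3.1, 1.8]
opening: 0.128
```

```bash
python3 st.py
```

```text
t 21.2 tip u 130.6 n 0.8 y 0.3 force along slope -3.1 normal 3.4 y -2.2 [-0.63  0.69 -0.11] 0.1275842059759172
```

{"api": "apply_moves", "payload": {"increments": [[1,-1.7,3.6,0,0],[1,-1.7,3.6,0,0],[1,-1.7,3.6,0,0],[1,-1.7,3.6,0,0],[1,-0.4,0.9,0,0],[1,0,0,0,0],[1,0,0,0,0]]}}

```text
t: 21.9
eef_pos: [525.1, 15.0, 90.5]
tcp_rot: [-1.499, 1.57, -2.854]
ft_force: [-3.5, -3.9, 1.0]
opening: 0.127
```

```bash
python3 st.py
```

```text
t 21.9 tip u 147.2 n 0.8 y 0.3 force along slope -3.4 normal 2.7 y -3.1 [-0.76  0.73 -0.05] 0.1274005019610109
```

Now 1 mm steps to feel the stop.

{"api": "apply_moves", "payload": {"increments": [[1,-0.4,0.9,0,0],[1,-0.4,0.9,0,0],[1,0,0,0,0]]}}

```text
t: 22.2
eef_pos: [526.5, 15.4, 91.2]
tcp_rot: [-1.645, 1.569, -3.0]
ft_force: [-5.9, -4.7, 0.6]
opening: 0.126
```

{"api": "apply_moves", "payload": {"increments": [[1,-0.4,0.9,0,0],[1,0,0,0,0],[1,0,0,0,0]]}}

```text
t: 22.5
eef_pos: [527.3, 15.6, 91.6]
tcp_rot: [-1.648, 1.569, -3.003]
ft_force: [-6.0, -4.4, 1.1]
opening: 0.125
```

```bash
python3 st.py
```

```text
t 22.5 tip u 149.7 n 0.9 y 0.4 force along slope -5.7 normal 3.9 y -3.0 [-0.87  1.05 -0.05] 0.12522241243301616
```

{"api": "apply_moves", "payload": {"increments": [[1,-0.4,0.9,0,0],[1,0,0,0,0],[1,0,0,0,0]]}}

```text
t: 22.8
eef_pos: [528.2, 15.8, 92.0]
tcp_rot: [-1.647, 1.569, -3.002]
ft_force: [-5.9, -3.6, 1.2]
opening: 0.127
```

{"api": "apply_moves", "payload": {"increments": [[1,-0.4,0.9,0,0],[1,0,0,0,0],[1,0,0,0,0]]}}

```text
t: 23.1
eef_pos: [529.0, 15.9, 92.4]
tcp_rot: [-1.652, 1.568, -3.007]
ft_force: [-6.3, -4.7, 1.5]
opening: 0.124
```

```bash
python3 st.py
```

```text
t 23.1 tip u 151.6 n 0.9 y 0.4 force along slope -5.9 normal 4.4 y -3.2 [-0.83  1.17 -0.09] 0.12448367172872637
```

{"api": "apply_moves", "payload": {"increments": [[1,-0.4,0.9,0,0],[1,0,0,0,0],[1,0,0,0,0]]}}

```text
t: 23.4
eef_pos: [529.3, 16.1, 92.6]
tcp_rot: [-1.702, 1.567, -3.057]
ft_force: [-8.2, -5.9, 1.1]
opening: 0.121
```

```bash
python3 st.py; python3 - <<'E'
from tg import *
c=cam('side')
a=cv2.resize(c['pixels'][170:250,270:370,::-1],None,fx=8,fy=7.5,interpolation=cv2.INTER_CUBIC)
cv2.imwrite('pics/g7.png',a)
E
```

```text
t 23.4 tip u 152.0 n 0.9 y 0.4 force along slope -8.0 normal 4.9 y -4.1 [-1.07  1.47 -0.07] 0.12140119126718324
```

View pics/g7.png

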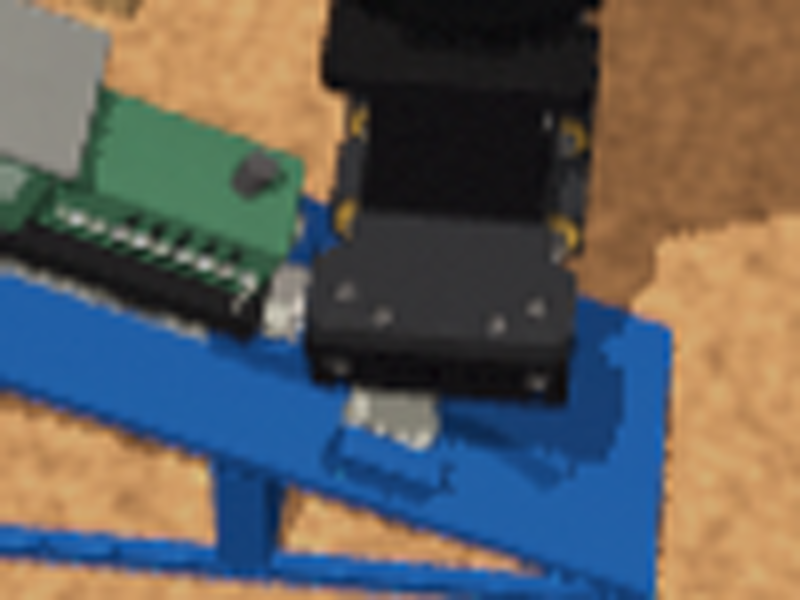

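{"api": "apply_moves", "payload": {"increments": [[1,-0.4,0.9,0,0],[1,0,0,0,0],[1,0,0,0,0]]}}

```text
t: 23.75
eef_pos: [529.3, 16.2, 92.7]
tcp_rot: [-1.725, 1.565, -3.08]
ft_force: [-11.6, -7.2, 2.0]
opening: 0.125
```

{"api": "apply_moves", "payload": {"increments": [[1,-0.4,0.9,0,0],[1,0,0,0,0],[1,0,0,0,0]]}}

```text
t: 24.05
eef_pos: [529.4, 16.3, 92.9]
tcp_rot: [-1.734, 1.563, -3.089]
ft_force: [-14.3, -8.7, 1.6]
opening: 0.123
```

```bash
python3 st.py
```

```text
t 24.05 tip u 152.2 n 1.1 y 0.6 force along slope -13.7 normal 8.1 y -5.4 [-1.66  2.58 -0.17] 0.12301168619413261
```

{"api": "apply_moves", "payload": {"increments": [[1,0.9,-2,0,0],[1,0,0,0,0],[0.84,0,0,0,0],[0.84,0,0,0,0],[0.84,0,0,0,0],[0.7,0,0,0,0],[0.6,0,0,0,0],[0.6,0,0,0,0],[0.6,0,0,0,0]]}}

```text
t: 24.95
eef_pos: [530.6, 16.5, 93.1]
tcp_rot: [1.966, 1.571, 0.611]
ft_force: [-0.0, 0.6, 0.1]
opening: 0.389
```

{"api": "apply_moves", "payload": {"increments": [[0.6,-15,0,0,0],[0.6,-30,0,0,0],[0.6,-40,0,0,0],[0.6,-40,0,0,0],[0.6,0,-40,0,0],[0.6,0,0,-45,0],[0.6,0,0,-45,0],[0.6,0,0,-45,0],[0.6,0,0,-45,0],[0.6,0,0,0,0]]}}

```text
t: 25.95
eef_pos: [451.6, 187.6, 218.2]
tcp_rot: [2.609, 1.57, 1.258]
ft_force: [-0.2, -0.3, -0.4]
opening: 0.4
```

```bash
python3 - <<'E'
from tg import *
from scipy.optimize import minimize
s=status.state();print(s['t'],s['eef_pos'],s['ft_force'])
c=cam('side','sideF.png');t=cam('top','topF.png')
a=cv2.resize(c['pixels'][170:240,285:365,::-1],None,fx=8,fy=8,interpolation=cv2.INTER_CUBIC)[:, :]
# overlay of expected r home pose on the right copy: foot tail and tab
def ov(col,du):
    for X in [S(74+du,-15.5,12),S(74+du,12.5,12),S(79+du,-7.5,48),S(79+du,4.5,48),S(109+du,4.5,48),S(109+du,-7.5,48)]:
        q=(proj(c,W(X[None],*CR))[0]+.5-[285,170])*8; cv2.circle(a,tuple(q.round().astype(int).tolist()),2,col,-1)
ov((0,0,255),0)
a=a[:, :400]
b=cv2.resize(c['pixels'][120:180,360:430,::-1],None,fx=5,fy=5,interpolation=cv2.INTER_CUBIC)
d=cv2.resize(t['pixels'][210:260,405:465,::-1],(350,260),interpolation=cv2.INTER_CUBIC)
cv2.imwrite('pics/f1.png',np.hstack([a,np.vstack([b,d])]))
# did others move?
for n,im,old in(('top',t,'top0.png'),('side',c,'side0.png')):
    D=np.abs(im['pixels'][:,:,::-1].astype(int)-cv2.imread('pics/'+old)).max(2)
    for nm,(u,v) in (('top',(('q',(218,195)),('s',(188,243)),('gauge',(245,275)),('mug',(386,268)))),('side',(('q',(273,320)),('s',(322,380)),('gauge',(387,322)),('mug',(415,180)))))[n=='side'][1]:
        print(n,nm,'changed px',(D[v-20:v+20,u-22:u+22]>40).sum())
E
```

```text
25.95 [451.63461381 187.55099529 218.18415578] [-0.24310532 -0.30965425 -0.37497576]
top q changed px 1068
top s changed px 1136
top gauge changed px 1485
top mug changed px 661
side q changed px 0
side s changed px 0
side gauge changed px 67
side mug changed px 1094
```

View pics/f1.png

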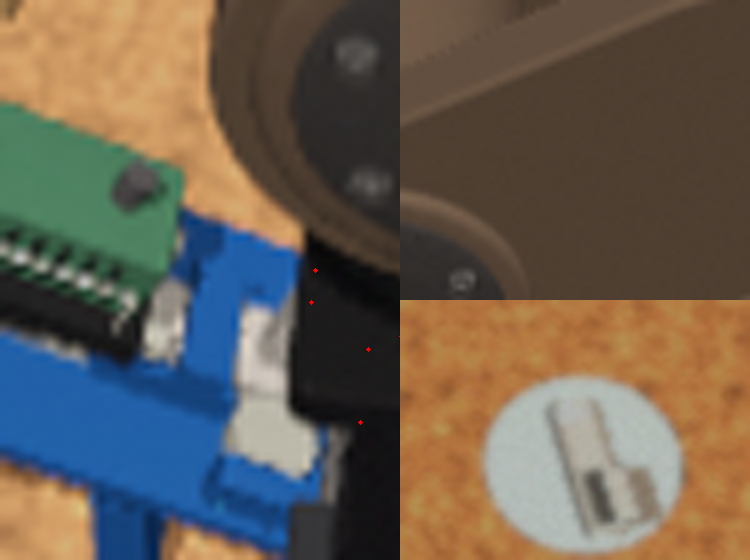

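{"api": "apply_moves", "payload": {"increments": [[0.6,-20,0,45,0],[0.6,0,0,45,0],[0.6,0,0,45,0],[0.6,0,0,45,0],[0.6,0,0,45,0],[0.6,0,0,45,0],[0.6,0,0,45,0],[0.6,0,0,45,0],[0.6,0,0,45,0],[0.6,0,0,0,0]]}}

```text
t: 27.05
eef_pos: [539.6, -218.0, 237.4]
tcp_rot: [0.106, 1.57, -1.255]
ft_force: [0.6, 0.1, -0.2]
opening: 0.4
```

```bash
cat > chk.py <<'E'
from tg import *
from scipy.optimize import minimize
s=status.state();print(s['t'],s['eef_pos'])
c=cam('side','sideG.png');t=cam('top','topG.png')
olds={'side':cv2.imread('pics/side0.png')[:,:,::-1],'top':cv2.imread('pics/top0.png')[:,:,::-1]}
def gray(I): I=I.astype(float); sat=(I.max(2)-I.min(2))/I.max(2); return np.clip(1.3-2*sat,0,1)
# visible tab silhouette + foot, fit (u,y) of chock in deck plane; p in old image for reference
def fitc(I,cm,w,u0,y0,win):
    o=np.array(win); N=40
    M=gray(I[o[1]:o[1]+N,o[0]:o[0]+N])
    def parts(u,y,phi):
        T=lambda P:np.array([S(u+a*np.cos(phi)-b*np.sin(phi),y+b*np.cos(phi)+a*np.sin(phi),n) for a,b,n in P])
        return [W(T(box(-33,-3,-6,6,12,48)),*CR)],[W(T(box(-38,4,-w/2,w/2,0,12)),*CR)]
    # weight: only pixels near tab
    base=render(cm,parts(u0,y0,0)[0],o,4,N); wt=cv2.dilate((base>0).astype(np.uint8),np.ones((5,5)))
    def cost(p):
        tab,ft=parts(p[0],p[1],0); R=render(cm,tab+ft,o,4,N); return (wt*(R-M)**2).sum()
    s0=np.array([u0,y0]);r=minimize(cost,s0,method='Nelder-Mead',options=dict(initial_simplex=[s0,s0+[5,0],s0+[0,4]]));return r.x.round(1),round(r.fun,1)
print('p at start side',fitc(olds['side'],c,20,112,0,(300,185)),'top',fitc(olds['top'],t,20,112,0,(285,180)))
print('r now side',fitc(c['pixels'],c,28,112,-1.5,(300,185)),'top',fitc(t['pixels'],t,28,112,-1.5,(285,180)))
for n,im,L in(('top',t,(('q',(218,195)),('s',(188,243)),('gauge',(245,275)),('mug',(386,268)))),('side',c,(('gauge',(387,322)),('mug',(415,180))))):
    for nm,(u,v) in L:
        sl=np.s_[v-22:v+22,u-24:u+24]; sh,rs=cv2.phaseCorrelate(gray(olds[n][sl]),gray(im['pixels'][sl])); print(n,nm,'shift px',np.round(sh,2),'resp',round(rs,2))
E
python3 chk.py
```

```text
27.05 [ 539.55518303 -217.95830204  237.4253971 ]
p at start side (array([112.8,  -0.3]), np.float64(10.9)) top (array([109.7,   0.7]), np.float64(13.5))
r now side (array([113.5,  -1.9]), np.float64(14.2)) top (array([111.6,  -1.5]), np.float64(2.3))
top q shift px [-0.02  0.47] resp 0.89
top s shift px [-0.06  0.4 ] resp 0.95
top gauge shift px [0.89 0.33] resp 0.37
top mug shift px [-11.22 -11.86] resp -0.02
side gauge shift px [-0.05  0.57] resp 0.95
side mug shift px [-0.02  0.57] resp 0.99
```

```bash
python3 -c "
from cell import env; print(env.job_done())"
```

```text
the job is handed in; nothing more can be done
None
```

I drew the loose 20 mm chock out of the guide and stood it flat on the white coaster. I then slid the 28 mm chock up the guide, past the plunger and under the bridge, until it met the end stop. I let go, moved the arm clear and handed the job in at about 27 s.

**Which chock:** fitting outlines in both cameras identified the one with the 28 mm foot, which had stood at about (545, −286).

**Home against the stop:** the chock stopped moving while the push rose from about 6 N to 14 N. My estimate put the tongue tip at u ≈ 152 rather than 150, which I put down to 1–2 mm of measuring error. After release, the outline fits put it at u 113.5 (side) and 111.6 (top). The first chock, which started at the stop, measured 112.8 and 109.7. It sits about 1.7 mm towards the −y wall, as the plunger should press it. I could not read the plunger's travel, so its grip is inferred from that offset and from the drag and side force felt on the way in.

**Coaster:** a top picture shows the first chock lying wholly on the coaster. It was let down by releasing it on its heel edge so that it settled flat.

**Other things:**
- The other two chocks looked unmoved in both views, and the mug and gauge in the side view.
- In the top view the mug and gauge comparison failed or was unreliable; I put this down to the arm or its shadow.
- The last checks were numeric only, because all 12 picture views were used.

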